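Stand the fallen sauce bottles up again in the seasoning tray

ROBOT

A 7-joint arm with a two-finger parallel gripper is mounted at the origin on the work surface. World frame = base frame: x ahead of the robot, y to its left, z up, the work surface at z = 0. Lengths are in m, angles in degrees, forces in N, time in s.
With the tool pointing down it reaches from about 0.425 to 0.875 m from the base axis. Payload 9.9 kg.
Tool frame: the origin (TCP) lies midway between the tips of the shut fingers; the grasp point (between the pads) lies 19 mm behind it (env.pinch_z is the distance from the TCP to the grasp point, in m); z points along the fingers, y is the line along which they close (so a half turn about z gives the same grasp; the last joint's range is limited). The gripper opens to 85 mm and grips with 20 to 120 N. Pads are 22 mm wide; open, the fingers measure 114 mm over their backs; the gripper's body (76 mm by 85 mm) begins 54 mm behind the grasp point. The pads swing forward as they close: fully open they stand 13 mm farther back than shut.
Start: joints at [70.199, 32.985, 1.427, 82.34, -0.859, 64.687, -3.237], TCP at [0.175, -0.652, 0.231] pointing down, gripper open.
Joint ranges: [-157.87, 157.87], [-19.46, 123.44], [-87.15, 90], [11.01, 140.99], [-62.26, 242.26], [9.8, 113.94], [-161.44, 161.44]. Speed limits (degrees/s): [127.2, 127.2, 172.46, 172.46, 180, 180, 180].

INTERFACE

Orientations are given as [roll, pitch, yaw] about the fixed x, y, z axes, in that order (R = Rz(yaw) Ry(pitch) Rx(roll)).
In Python, from bench import telemetry, vision, ticket, find_in, env gives the robot as it stands.
- The arm moves only by the tool step_arm, never from a script. Its argument "increments" is a list of rows, each an object of numbers: "tx", "ty", "tz": the shift along the tool's x, y, z in cm; "turn": the turn about the tool's z in rad; "fingers": the finger opening in cm, from 0 to 8.54. In form: [{"tx": .., "ty": .., "tz": .., "turn": .., "fingers": ..}, ...]. A call has 1 to 10 rows; each row is the pose to reach, as a shift and turn from the pose commanded when the call began, along the tool's axes at that moment; what a row does not reach only later rows make up. A row lasts 1/12 s, in which the tool goes at most 41.7 mm and 7.16 degrees, less where a joint would pass 70% of its speed; a pose out of reach is approached as far as the arm can. A call with a gripper value outside its range is refused whole. The fingers move at their own pace and stop on an object; "squeeze" is the grip in N (left out, the last holds). Time passes only in rows, so rows that repeat a pose let the fingers close. It gives the time, the measured TCP pose, the force, the opening and the grip force at its end, in the units of the state.
- telemetry.state(): the state, without advancing time (a new reading comes with each control period).
- vision.snapshot(name): name is "scene" or "side" or "wrist"; returns a dict with "img" (480x640x3 uint8, red, green, blue), "K" (3x3 intrinsics, pixels), "distortion" ([k1, k2, p1, p2, k3] as OpenCV has them; the pictures are not rectified), "eye" and "attitude" of the camera in the world; the wrist camera has in their place "tool_from_camera" (4x4, takes a point from camera to tool coordinates, whose origin is the TCP and whose axes are the flange's). Camera axes: x right, y down, z forward; pixel columns grow to the right and rows downward; lengths in m; the calibration is good to about 2 mm. A picture is of the moment at which its call begins: read the wrist's pose just before it. There is no depth.
- ticket.job_done(): hands the job in; it is judged then, once.
Trained networks look in a picture, given as the dict that the camera call returned (one of the last four; its "shot" number tells which), for a name from the list of things; names that differ only in an ending like _2 or _b are one class to them, and where a whole thing is asked for, a point or a joint stands for the part that bears it (a point fixed in the world has none). Each returns a list of dicts, best first, with "confidence" (0 to 1); they miss things now and then, are a little off and sometimes report something else, mostly with a low value. They report only what shows in the picture. A call takes as long as a camera call. They do not tell look-alikes from the thing itself.
- find_in(picture, query): "extent" ([centre column, centre row, width, height] in pixels, round what is visible of it).
The state is a dict: "clock": time; "joint_pos": joint angles; "qvel": joint speeds; "joint_efforts": joint torques, N m; "position": TCP position; "ee_rot": TCP orientation; "force": force on the tool from outside, world axes, zero at the start; "torque": the same for the moment, N m; "width": finger opening in m; "gripper_force": force on a finger pad.
Only numpy, scipy, OpenCV 4.12 (cv2) and the standard library are available. Lean on these libraries where they do the work, as an engineer would, in place of code of your own. Each camera call takes 0.05 s, during which the arm holds its last target. There are 200 camera calls.

TASK

Two glass bottles have tipped over in the seasoning tray. Stand each of them upright again in the gap it fell from, in line with the row of containers that still stand, lowering it gently until it rests on the tray floor before you let go. The glass must not be dropped, even a short way, or pressed down hard; do not knock over or shift the standing containers, the rice bowls, the colander or the pepper mill.

Things in the scene. Friction and masses are not known exactly. Their poses are not given: they have to be found in the camera images.
- lane: Fixed stainless seasoning tray, the lane: 440 mm along its y, 172 mm along its x (x away from the robot). Floor 3 mm above the table. Far (+x) and end lips rise to 12 mm, inner faces 83 and 217 mm from the origin; the near upstand rises to 50 mm, inner face at x = -83 mm. Five places at 80 mm pitch along y; the second and fourth are the gaps. Origin: its underside's centre.
- row (a point): The middle of the row, on the lane floor, 40 mm on the robot's side of the lane's centre line and 3 mm up; axes as the lane's. The centres of the standing containers lie within 4 mm of its y axis; the fallen bottles' places are at about y = +80 mm and -80 mm on it.
- tall_bottle: Amber glass sauce bottle, 172 mm tall. Square body 54 mm wide up to 98 mm, shoulder to a 26 mm neck at 122 mm, fixed black round screw cap, 28 mm across, from 134 to 172 mm. 0.28 to 0.52 kg, mass centre about 56 mm from the base. Lies on its side on the lane floor, cap beyond the far lip. Origin: centre of its underside; z runs along its axis to the cap.
- small_bottle: Clear glass vinegar bottle, 154 mm tall. Square body 50 mm wide up to 84 mm, shoulder to a 26 mm neck at 106 mm, fixed black round screw cap, 28 mm across, from 116 to 154 mm. 0.22 to 0.41 kg, mass centre about 49 mm from the base. Lies on its side on the lane floor, cap beyond the far lip. Origin: centre of its underside; z runs along its axis to the cap.
- clip_jar: Glass jar with a clip-on glass lid and wire bail, 64 mm in diameter (69 mm over the clip), 103 mm tall, closed, standing in the lane at one of its ends or in its middle. Leave it where it stands. Origin: centre of its underside, z up.
- shaker: Steel shaker with a perforated dome lid, 60 mm in diameter, 95 mm tall, standing in another of these places. Leave it where it stands. Origin: centre of its underside, z up.
- spice_jar: Glass spice jar with a white screw lid, 58 mm in diameter, 101 mm tall, standing in the third of these places. Leave it where it stands. Origin: centre of its underside, z up.
- bowl_a: Porcelain rice bowl, 116 mm across, 60 mm tall, on the table to the right of the lane. Bystander. Origin: centre of its underside.
- bowl_b: A second, equal rice bowl, also to the right of the lane. Bystander. Origin: centre of its underside.
- colander: Steel colander, 224 mm across (280 mm over its two handles), 102 mm tall, to the left of the lane. Bystander. Origin: centre of its underside.
- pepper_mill: Dark wooden pepper mill with a winged ratchet head, 56 mm in diameter at its foot, 78 mm over its wings, 150 mm tall, to the right of the lane. Bystander. Origin: centre of its underside.
Things that resemble listed ones, but are neither listed nor needed, are in the scene too. What is shaped like the small_bottle but red or turquoise is not meant.

How it is judged:
By the outcome, as a careful person would: the job done as asked, in the order asked, and still so for the second after the job is handed in, with the robot touching nothing.
It also fails if it takes over 64 s, if anything falls off the work surface, if the arm or the gripper's body presses on something with over 40 N, if the wrist force passes 120 N, or if a joint passes its speed limit or range.

## Working session

There is one attempt and no reset: what is moved stays moved. The work goes in short steps, Python scripts to look and compute and a tool call to move; the robot and the scene stay as the last step left them, time stands still between calls to the robot, and variables do not carry over. Pictures are saved under pics/ and viewed, at most 10 in all, crops included, and the job is handed in when it is done.

Besides the shell and the picture viewer there is one more tool, called after ">>>" as name(argument=value, ...) on one line, values as JSON. step_arm: Moves the arm, as the interface text tells. Its arguments: {"type":"object","properties":{"increments":{"type":"array"},"squeeze":{"type":"number"}},"required":["increments"]}

```bash
ls; mkdir -p pics; python3 - <<'E'
from bench import telemetry, vision, find_in, env
import cv2
print(telemetry.state())
for n in ("scene","side"):
    s=vision.snapshot(n); cv2.imwrite(f"pics/{n}0.png",s["img"][:,:,::-1])
    print(n,s["K"],s["distortion"],s["eye"],s["attitude"])
    for q in ("lane","tall_bottle","small_bottle","clip_jar","shaker","spice_jar"):
        print(q,[(list(map(round,d["extent"])),round(d["confidence"],2)) for d in find_in(s,q)][:4])
E
```

```text
pics
{'clock': 0.0, 'joint_pos': array([70.19933424, 33.03296096,  1.42486826, 82.38509151, -0.85862781,
       64.68700585, -3.23618035]), 'qvel': array([ 0.02619277,  0.02766406,  0.04189855, -0.00150752,  0.03655284,
       -0.01397917,  0.04709288]), 'joint_efforts': array([ 4.52523482e-04, -7.65748429e+01,  2.24970192e+00, -2.85961676e+01,
        1.50520558e-02,  1.28119643e-02, -2.23558669e-05]), 'position': array([ 0.17456729, -0.65157589,  0.23044796]), 'ee_rot': array([-1.79905752e+02,  6.42515156e-03,  1.50014490e+01]), 'force': array([ 0.92763136,  0.25391698, -0.86563664]), 'torque': array([0.02204456, 0.00696877, 0.0583037 ]), 'gripper_force': 0.0, 'width': 0.08566163660724015}
scene [[568.98331132   0.         314.0053794 ]
 [  0.         568.98331132 243.54992324]
 [  0.           0.           1.        ]] [-0.1340629  0.         0.         0.         0.       ] [1.09302227 0.62530238 1.43729213] [-147.13990463    0.38811252  133.68619024]
lane [([288, 263, 147, 122], 0.77)]
tall_bottle [([292, 273, 57, 44], 0.86)]
small_bottle [([262, 245, 41, 49], 0.98), ([283, 140,
[... 159 characters left out ...]
[332, 275, 22, 35], 0.59)]
side [[449.24147173   0.         324.65617748]
 [  0.         449.24147173 244.26693108]
 [  0.           0.           1.        ]] [-0.10933654  0.          0.          0.          0.        ] [0.00533077 0.80534077 0.63035817] [-123.31374252   -0.432359   -148.8672454 ]
lane [([318, 241, 147, 94], 0.81), ([222, 370, 142, 140], 0.61), ([300, 252, 28, 50], 0.18)]
tall_bottle [([298, 236, 59, 40], 0.81)]
small_bottle [([294, 180, 14, 32], 0.88), ([326, 212, 58, 25], 0.85), ([473, 208, 56, 24], 0.84), ([424, 226, 55, 41], 0.78)]
clip_jar [([333, 223, 27, 43], 0.69)]
shaker [([364, 201, 22, 43], 0.67), ([316, 243, 147, 96], 0.5)]
spice_jar [([301, 252, 30, 52], 0.96)]
```

```bash
python3 - <<'E'
import cv2
a=cv2.imread("pics/scene0.png")[90:370,150:430]; b=cv2.imread("pics/side0.png")[140:340,220:520]
cv2.imwrite("pics/a.png",cv2.resize(a,None,fx=2.1,fy=2.1,interpolation=cv2.INTER_CUBIC)); cv2.imwrite("pics/b.png",cv2.resize(b,None,fx=2.6,fy=2.6,interpolation=cv2.INTER_CUBIC))
E
```

```text
(no output)
```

View pics/a.png

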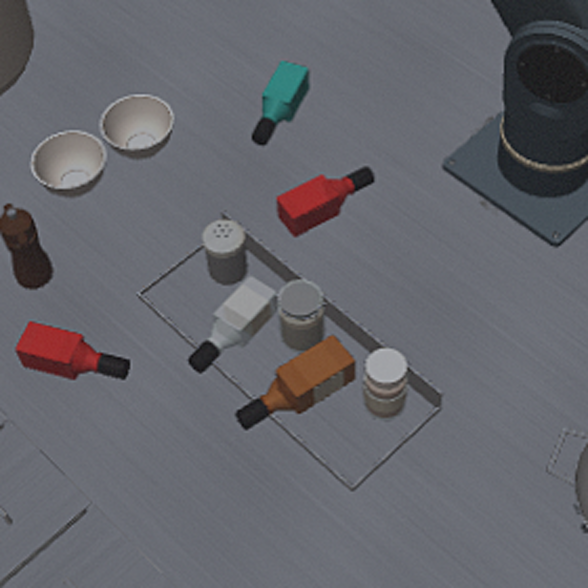

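View pics/b.png

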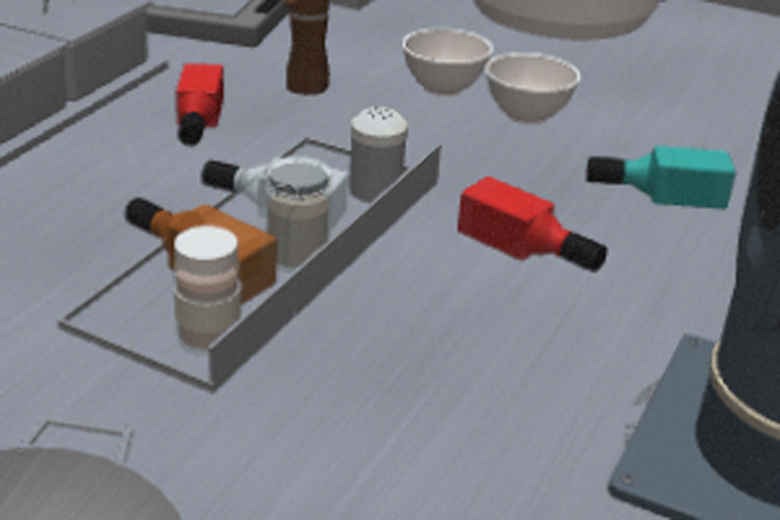

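Scene view: the only amber bottle is at full-frame (292,273). Bottles shaped like the small one are clear (262,245), red (306,186) and (183,255), and turquoise (283,140). I choose the clear one, which lies in the lane between shaker (256,210) and clip jar (296,242). The crop confirms both choices, with the caps pointing away from the robot.

```bash
cat > h.py <<'E'
import numpy as np, cv2
from scipy.spatial.transform import Rotation as R
from bench import telemetry, vision, find_in, env
def cam(s,st=None):
    if "eye" in s: return np.array(s["eye"]),R.from_euler("xyz",s["attitude"],degrees=True).as_matrix()
    T=np.array(s["tool_from_camera"]); Rt=R.from_euler("xyz",st["ee_rot"],degrees=True).as_matrix()
    return st["position"]+Rt@T[:3,3], Rt@T[:3,:3]
def plane(s,uv,z,st=None):
    e,A=cam(s,st); uv=np.array(uv,float).reshape(-1,1,2)
    n=cv2.undistortPoints(uv,np.array(s["K"]),np.array(s["distortion"]))[:,0]
    d=np.c_[n,np.ones(len(n))]@A.T
    z=np.broadcast_to(z,len(d)); return e+d*((z-e[2])/d[:,2])[:,None]
def proj(s,P,st=None):
    e,A=cam(s,st); p=(np.array(P,float)-e)@A
    return cv2.projectPoints(p,np.zeros(3),np.zeros(3),np.array(s["K"]),np.array(s["distortion"]))[0][:,0]
E
python3 - <<'E'
from h import *
np.set_printoptions(precision=4,suppress=True)
s=vision.snapshot("scene")
f=lambda p:np.array(p)/2.1+[150,90]
pts=dict(lipR=((139,294),.012),lipL=((353,487),.012),upL=((441,397),.05),upR=((222,213),.05),tcap=((245,415),.035),tbase=((343,353),.057),scap=((198,357),.033),sbase=((261,291),.053),shaker=((224,231),.098),clip=((301,291),.106),spice=((386,362),.104))
for k,(p,z) in pts.items(): print(k,plane(s,f(p),z)[0])
E
```

```text
lipR [ 0.6032 -0.2679  0.012 ]
lipL [0.6114 0.1674 0.012 ]
upL [0.4485 0.1743 0.05  ]
upR [ 0.4367 -0.2642  0.05  ]
tcap [ 0.642 -0.002  0.035]
tbase [0.4916 0.0353 0.057 ]
scap [ 0.6233 -0.1155  0.033 ]
sbase [ 0.4954 -0.1205  0.053 ]
shaker [ 0.4794 -0.2078  0.098 ]
clip [ 0.4811 -0.0527  0.106 ]
spice [0.4835 0.1055 0.104 ]
```

>>> step_arm(increments=[{"tx":3,"ty":-2.7,"tz":-0.7,"turn":0.03},{"tx":6,"ty":-5.4,"tz":-1.4,"turn":0.06},{"tx":9,"ty":-8.2,"tz":-2.1,"turn":0.09},{"tx":12,"ty":-11,"tz":-2.8,"turn":0.12},{"tx":15,"ty":-13.7,"tz":-3.5,"turn":0.15},{"tx":18,"ty":-16.4,"tz":-4.2,"turn":0.18},{"tx":21,"ty":-19.1,"tz":-5,"turn":0.21},{"tx":24,"ty":-21.9,"tz":-6,"turn":0.24},{"tx":26,"ty":-23.7,"tz":-7,"turn":0.262},{"tx":26,"ty":-23.7,"tz":-7,"turn":0.262}])

```text
invalid input at $.increments[0]: expected keys tx, ty, tz, turn, fingers
```

>>> step_arm(increments=[{"tx":3,"ty":-2.7,"tz":-0.7,"turn":0.03,"fingers":8.5},{"tx":6,"ty":-5.4,"tz":-1.4,"turn":0.06,"fingers":8.5},{"tx":9,"ty":-8.2,"tz":-2.1,"turn":0.09,"fingers":8.5},{"tx":12,"ty":-11,"tz":-2.8,"turn":0.12,"fingers":8.5},{"tx":15,"ty":-13.7,"tz":-3.5,"turn":0.15,"fingers":8.5},{"tx":18,"ty":-16.4,"tz":-4.2,"turn":0.18,"fingers":8.5},{"tx":21,"ty":-19.1,"tz":-5,"turn":0.21,"fingers":8.5},{"tx":24,"ty":-21.9,"tz":-6,"turn":0.24,"fingers":8.5},{"tx":26,"ty":-23.7,"tz":-7,"turn":0.262,"fingers":8.5},{"tx":26,"ty":-23.7,"tz":-7,"turn":0.262,"fingers":8.5}])

```text
clock: 1.58
position: [0.3692, -0.3506, 0.3034]
ee_rot: [-180.0, -0.3, 0.4]
force: [0.8, -0.5, 0.7]
width: 0.0849
gripper_force: 0.0
```

>>> step_arm(increments=[{"tx":2,"ty":-3.3,"tz":0,"turn":0,"fingers":8.5},{"tx":4,"ty":-6.7,"tz":0,"turn":0,"fingers":8.5},{"tx":6,"ty":-10,"tz":0,"turn":0,"fingers":8.5},{"tx":8,"ty":-13.3,"tz":0,"turn":0,"fingers":8.5},{"tx":10,"ty":-16.7,"tz":0,"turn":0,"fingers":8.5},{"tx":12,"ty":-20,"tz":0,"turn":0,"fingers":8.5},{"tx":14,"ty":-23.3,"tz":0,"turn":0,"fingers":8.5},{"tx":16,"ty":-26.7,"tz":0,"turn":0,"fingers":8.5},{"tx":18,"ty":-30,"tz":0,"turn":0,"fingers":8.5},{"tx":18,"ty":-30,"tz":0,"turn":0,"fingers":8.5}])

```text
clock: 2.42
position: [0.5478, -0.0475, 0.3011]
ee_rot: [-179.7, -0.1, 0.6]
force: [-0.3, 1.9, -0.3]
width: 0.0849
gripper_force: 0.0
```

```bash
python3 - <<'E'
from h import *
import pickle
st=telemetry.state(); s=vision.snapshot("wrist")
print(st["position"],st["ee_rot"],env.pinch_z); print(s["tool_from_camera"])
pickle.dump((st,{k:v for k,v in s.items()}),open("w1.pkl","wb"))
cv2.imwrite("pics/w1.png",s["img"][:,:,::-1])
for q in ("tall_bottle","small_bottle","clip_jar","shaker","spice_jar"):
    print(q,[(list(map(round,d["extent"])),round(d["confidence"],2)) for d in find_in(s,q)][:4])
E
```

```text
[ 0.5477523  -0.04747858  0.30106593] [-1.79744933e+02 -1.05783928e-01  5.51279861e-01] 0.0187
[[ 5.02428269e-04 -9.58541424e-01 -2.84952780e-01  7.21391991e-02]
 [ 9.99999869e-01  4.54010236e-04  2.35970973e-04 -4.45312148e-04]
 [-9.68164732e-05 -2.84952861e-01  9.58541526e-01 -1.44288840e-01]
 [ 0.00000000e+00  0.00000000e+00  0.00000000e+00  1.00000000e+00]]
tall_bottle [([254, 174, 68, 187], 0.79)]
small_bottle [([435, 395, 50, 120], 0.76), ([516, 19, 115, 36], 0.69), ([394, 184, 62, 164], 0.59), ([566, 477, 11, 6], 0.42)]
clip_jar [([320, 259, 76, 87], 0.79)]
shaker [([480, 267, 89, 78], 0.79)]
spice_jar [([159, 258, 89, 83], 0.67)]
```

View pics/w1.png

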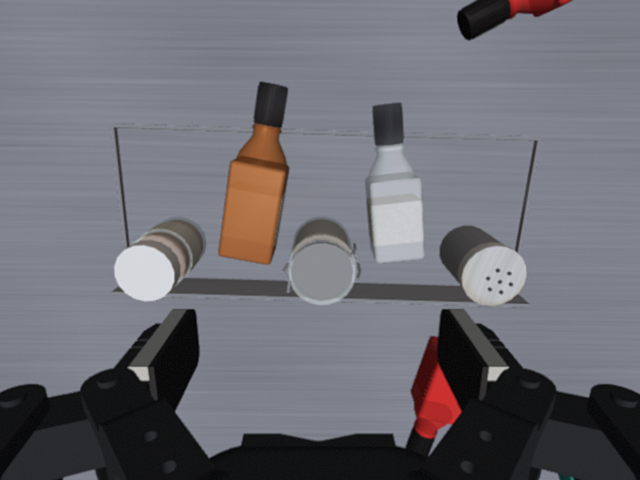

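Wrist view: amber bottle (cap end 274,84, base edge 219–270,260), clear bottle (cap end 388,103, base edge 377–424,260). Spice jar lid is at (146,271), clip jar (323,271), shaker (494,276).

```bash
python3 - <<'E'
from h import *
import pickle
np.set_printoptions(precision=4,suppress=True)
st,s=pickle.load(open("w1.pkl","rb"))
P=lambda p,z:plane(s,p,z,st)
for n,cap,base,zc,zb in (("tall",[(274,84),(266.5,123.5)],[(219,257),(270,263)],.030,.057),("small",[(387.5,103),(389.5,144)],[(377,262),(424,257)],.028,.053)):
    c=P(cap,zc); b=P(base,zb); m=b.mean(0)
    d=c[0]-m; print(n,c,b,"mid",c.mean(0),"yaw",np.degrees(np.arctan2(d[1],d[0])),"len",np.hypot(*d[:2]),"w",np.linalg.norm(b[1]-b[0]))
print(P([(116,127),(536,141)],.012), P([(146,271),(323,271),(494,276)],[.104,.106,.093]))
E
```

```text
tall [[ 0.6503 -0.0032  0.03  ]
 [ 0.6141  0.0049  0.03  ]] [[0.4851 0.0525 0.057 ]
 [0.4793 0.0015 0.057 ]] mid [0.6322 0.0009 0.03  ] yaw -10.175378200680807 len 0.17074612612703347 w 0.05133766681216364
small [[ 0.6343 -0.1123  0.028 ]
 [ 0.5958 -0.1166  0.028 ]] [[ 0.4802 -0.1068  0.053 ]
 [ 0.4862 -0.154   0.053 ]] mid [ 0.615  -0.1145  0.028 ] yaw 6.803304160700932 len 0.15218785942273716 w 0.047544549459907284
[[ 0.6086  0.1608  0.012 ]
 [ 0.5991 -0.269   0.012 ]] [[ 0.4875  0.1062  0.104 ]
 [ 0.4901 -0.0514  0.106 ]
 [ 0.4821 -0.2087  0.093 ]]
```

>>> step_arm(increments=[{"tx":2.1,"ty":-1.2,"tz":1,"turn":0.05,"fingers":7.5},{"tx":4.2,"ty":-2.4,"tz":3,"turn":0.1,"fingers":7.5},{"tx":6.3,"ty":-3.6,"tz":6,"turn":0.15,"fingers":7},{"tx":8.4,"ty":-4.8,"tz":9,"turn":0.185,"fingers":7},{"tx":8.4,"ty":-4.8,"tz":12,"turn":0.185,"fingers":7},{"tx":8.4,"ty":-4.8,"tz":15,"turn":0.185,"fingers":7},{"tx":8.4,"ty":-4.8,"tz":18,"turn":0.185,"fingers":7},{"tx":8.4,"ty":-4.8,"tz":20,"turn":0.185,"fingers":7},{"tx":8.4,"ty":-4.8,"tz":20,"turn":0.185,"fingers":7},{"tx":8.4,"ty":-4.8,"tz":20,"turn":0.185,"fingers":7}], squeeze=20)

```text
clock: 3.55
position: [0.628, -0.0091, 0.101]
ee_rot: [180.0, 0.1, -10.7]
force: [-0.2, 0.1, 0.6]
width: 0.0702
gripper_force: 0.0
```

```bash
python3 - <<'E'
from h import *
import pickle
st=telemetry.state(); s=vision.snapshot("wrist")
print(st["position"],st["ee_rot"])
pickle.dump((st,s),open("w2.pkl","wb"))
cv2.imwrite("pics/w2.png",s["img"][:,:,::-1])
E
```

```text
[ 0.62800291 -0.00911646  0.10100824] [ 1.79956379e+02  9.73402081e-02 -1.07010484e+01]
```

View pics/w2.png

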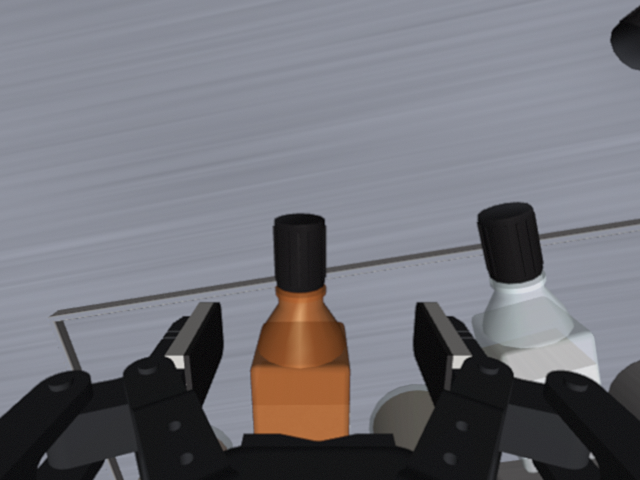

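Wrist view: amber cap between the fingers, edges 274–327, far end row 216, near end 290, parallel to the tool x.

```bash
python3 - <<'E'
from h import *
import pickle
np.set_printoptions(precision=4,suppress=True)
st,s=pickle.load(open("w2.pkl","rb"))
for uv in [(300,218),(301,290)],[(511,206),(515,281)]:
    P=plane(s,uv,.030,st); print(P)
    Rt=R.from_euler("xyz",st["ee_rot"],degrees=True).as_matrix()
    print("in tool",(P.mean(0)-st["position"])@Rt, np.linalg.norm(P[0]-P[1]))
E
```

```text
[[ 0.6494 -0.0031  0.03  ]
 [ 0.6079  0.0047  0.03  ]]
in tool [-0.0011 -0.0099  0.071 ] 0.04217145564721593
[[ 0.6349 -0.1152  0.03  ]
 [ 0.591  -0.1152  0.03  ]]
in tool [0.005  0.107  0.0711] 0.04390796876348926
```

>>> step_arm(increments=[{"tx":0.2,"ty":-1,"tz":0,"turn":0,"fingers":6},{"tx":0.2,"ty":-1,"tz":2,"turn":0,"fingers":6},{"tx":0.2,"ty":-1,"tz":5,"turn":0,"fingers":6},{"tx":0.2,"ty":-1,"tz":7.5,"turn":0,"fingers":6},{"tx":0.2,"ty":-1,"tz":9.1,"turn":0,"fingers":6},{"tx":0.2,"ty":-1,"tz":9.1,"turn":0,"fingers":6},{"tx":0.2,"ty":-1,"tz":9.1,"turn":0,"fingers":4},{"tx":0.2,"ty":-1,"tz":9.1,"turn":0,"fingers":2.5},{"tx":0.2,"ty":-1,"tz":9.1,"turn":0,"fingers":2},{"tx":0.2,"ty":-1,"tz":9.1,"turn":0,"fingers":2}], squeeze=20)

```text
clock: 4.43
position: [0.634, 0.0016, 0.0123]
ee_rot: [-180.0, -0.2, -10.6]
force: [1.5, -0.6, 4.2]
width: 0.0273
gripper_force: 19.8
```

>>> step_arm(increments=[{"tx":0,"ty":0,"tz":-0.7,"turn":0,"fingers":2},{"tx":-0.1,"ty":0,"tz":-1.4,"turn":0,"fingers":2},{"tx":-0.3,"ty":0,"tz":-2.2,"turn":0,"fingers":2},{"tx":-0.5,"ty":0,"tz":-3.1,"turn":0,"fingers":2},{"tx":-0.7,"ty":0,"tz":-4,"turn":0,"fingers":2},{"tx":-1,"ty":0,"tz":-4.8,"turn":0,"fingers":2},{"tx":-1.4,"ty":0,"tz":-5.6,"turn":0,"fingers":2},{"tx":-1.9,"ty":0,"tz":-6.5,"turn":0,"fingers":2},{"tx":-2.4,"ty":0,"tz":-7.4,"turn":0,"fingers":2},{"tx":-2.4,"ty":0,"tz":-7.4,"turn":0,"fingers":2}])

```text
clock: 5.27
position: [0.6085, 0.0064, 0.0863]
ee_rot: [-180.0, -0.1, -10.6]
force: [0.2, 0.2, -3.1]
width: 0.0276
gripper_force: 21.0
```

```bash
python3 - <<'E'
from h import *
a=vision.snapshot("side"); b=vision.snapshot("wrist")
A=cv2.resize(a["img"][130:330,200:400],(400,400),interpolation=cv2.INTER_CUBIC); B=cv2.resize(b["img"],(400,300))
B=np.vstack([B,np.zeros((100,400,3),np.uint8)])
cv2.imwrite("pics/c1.png",np.hstack([A,B])[:,:,::-1])
E
```

```text
(no output)
```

View pics/c1.png

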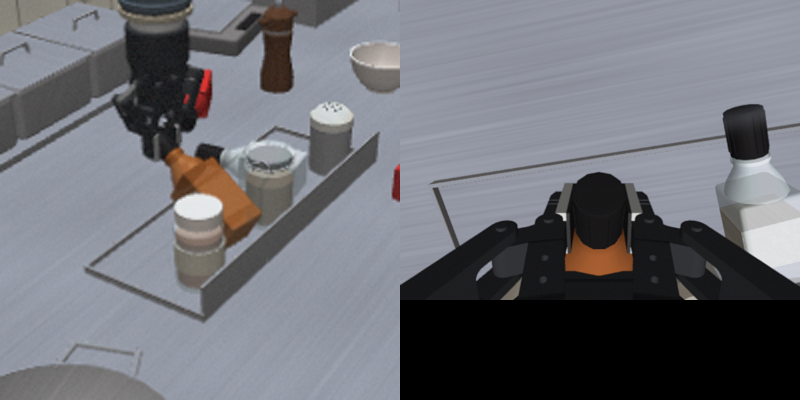

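Both views show it turning in the pads with its base edge still on the floor. I'll continue the arc.

>>> step_arm(increments=[{"tx":-0.8,"ty":0,"tz":-1,"turn":0,"fingers":2},{"tx":-1.6,"ty":0,"tz":-1.9,"turn":0,"fingers":2},{"tx":-2.5,"ty":0,"tz":-2.8,"turn":0,"fingers":2},{"tx":-3.5,"ty":0,"tz":-3.5,"turn":0,"fingers":2},{"tx":-4.5,"ty":0,"tz":-4.1,"turn":0,"fingers":2},{"tx":-5.6,"ty":0,"tz":-4.7,"turn":0,"fingers":2},{"tx":-6.7,"ty":0,"tz":-5.1,"turn":0,"fingers":2},{"tx":-7.9,"ty":0,"tz":-5.5,"turn":0,"fingers":2},{"tx":-9,"ty":0,"tz":-5.7,"turn":0,"fingers":2},{"tx":-9,"ty":0,"tz":-5.7,"turn":0,"fingers":2}])

```text
clock: 6.2
position: [0.5179, 0.0231, 0.1418]
ee_rot: [180.0, 0.1, -10.6]
force: [0.7, 0.2, -2.8]
width: 0.027
gripper_force: 23.7
```

```bash
python3 - <<'E'
from h import *
a=vision.snapshot("side"); b=vision.snapshot("scene")
A=cv2.resize(a["img"][130:330,200:400],(400,400),interpolation=cv2.INTER_CUBIC); B=cv2.resize(b["img"][180:330,220:370],(400,400),interpolation=cv2.INTER_CUBIC)
cv2.imwrite("pics/c2.png",np.hstack([A,B])[:,:,::-1])
E
```

```text
(no output)
```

View pics/c2.png

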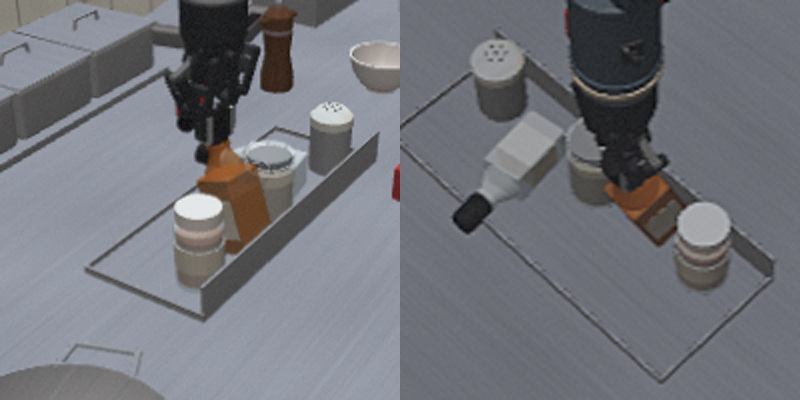

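Side crop: bottle is still leaning with its cap away from the robot; body corners are at crop (258,182), (270,238) and (198,190). I'll fit the tilt.

```bash
cat >> h.py <<'E'
def tiltfit(s,g,yaw,L,w,h,tilts):
    # L: grip point above base; tilt: cap leaning to +tool x; returns pixel dict of body corners
    Rz=R.from_euler("z",yaw,degrees=True).as_matrix()
    o={}
    for t in tilts:
        a=np.radians(t); ax=np.array([np.sin(a),0,np.cos(a)]); n=np.array([np.cos(a),0,-np.sin(a)]); y=np.array([0,1,0])
        P=[g+Rz@(ax*(k-L)+n*i*w/2+y*j*w/2) for k in (0,h) for i in (-1,1) for j in (-1,1)]
        o[t]=(proj(s,P).round(1),min(p[2] for p in P))
    return o
E
python3 - <<'E'
from h import *
np.set_printoptions(precision=4,suppress=True)
st=telemetry.state(); print(st["position"],st["force"])
s=vision.snapshot("side")
g=st["position"]+[0,0,.019]
for t,(p,z) in tiltfit(s,g,-10.6,.153,.054,.098,(0,10,20,30)).items(): print(t,z,p[[0,1,2,3]].tolist(),p[4:].tolist())
m=s["img"].astype(int); mask=(m[...,0]-m[...,2]>50)&(m[...,0]>90); mask[:170]=0;mask[300:]=0;mask[:,:280]=0;mask[:,350:]=0
ys,xs=np.where(mask); print(xs.min(),xs.max(),ys.min(),ys.max())
for y in range(200,262,6):
    r=xs[ys==y]; print(y,r.min() if len(r) else None,r.max() if len(r) else None)
E
```

```text
[0.5197 0.0228 0.1414] [-0.4005  0.3471 -0.9662]
0 0.0074282257667643015 [[323.7, 246.4], [308.9, 255.5], [308.1, 238.6], [293.2, 247.2]] [[324.0, 212.2], [308.4, 220.7], [307.6, 205.0], [292.0, 212.9]]
10 0.005064138758889364 [[331.7, 248.0], [316.8, 257.3], [315.8, 243.2], [301.0, 252.1]] [[326.9, 211.5], [311.3, 219.9], [310.6, 207.7], [295.0, 215.8]]
20 0.007420710916727247 [[339.4, 247.9], [324.5, 257.3], [323.7, 246.4], [308.9, 255.5]] [[329.5, 210.0], [313.8, 218.5], [313.7, 209.8], [298.1, 218.0]]
30 0.014426338987745202 [[346.7, 246.0], [331.8, 255.5], [331.6, 248.0], [316.8, 257.3]] [[331.7, 207.8], [316.0, 216.3], [316.9, 211.3], [301.4, 219.6]]
299 334 179 251
200 313 313
206 305 316
212 304 326
218 301 328
224 313 329
230 315 331
236 317 333
242 319 332
248 320 326
254 None None
260 None None
```

>>> step_arm(increments=[{"tx":0,"ty":0,"tz":0.1,"turn":0,"fingers":2},{"tx":0,"ty":0,"tz":0.2,"turn":0,"fingers":2},{"tx":-0.3,"ty":0,"tz":0.2,"turn":0,"fingers":2},{"tx":-0.6,"ty":0,"tz":0.2,"turn":0,"fingers":2},{"tx":-0.9,"ty":0,"tz":0.2,"turn":0,"fingers":2},{"tx":-1.2,"ty":0,"tz":0.2,"turn":0,"fingers":2},{"tx":-1.2,"ty":0,"tz":0.2,"turn":0,"fingers":2}])

```text
clock: 6.93
position: [0.5131, 0.025, 0.1417]
ee_rot: [-179.9, -0.5, -10.6]
force: [6.1, 0.2, 16.8]
width: 0.0273
gripper_force: 26.1
```

```bash
cat >> h.py <<'E'
def edges(s,rows):
    m=s["img"].astype(int); mask=(m[...,0]-m[...,2]>50)&(m[...,0]>90); mask[:,:285]=0;mask[:,350:]=0
    return [(y,int(r.min()),int(r.max())) for y in rows for r in [np.where(mask[y])[0]] if len(r)]
E
python3 - <<'E'
from h import *
st=telemetry.state(); print(st["position"],st["force"]); s=vision.snapshot("side"); g=st["position"]+[0,0,.019]
for t,(p,z) in tiltfit(s,g,-10.6,.153,.054,.098,(0,5,10,15,20)).items(): print(t,round(z,4),p[0],p[1],p[4])
print(edges(s,range(206,256,5))); print(telemetry.state()["force"])
E
```

```text
[0.5131482  0.02500412 0.14167708] [ 6.10424104  0.19597087 16.80893215]
0 0.0077 [325.5 247.5] [310.7 256.7] [325.9 213.2]
5 0.0059 [329.5 248.5] [314.7 257.8] [327.4 213. ]
10 0.0053 [333.5 249.1] [318.7 258.5] [328.8 212.5]
15 0.0059 [337.5 249.3] [322.6 258.8] [330.2 211.8]
20 0.0077 [341.3 249. ] [326.5 258.6] [331.4 211. ]
[(206, 307, 316), (211, 305, 321), (216, 304, 327), (221, 300, 325), (226, 312, 331), (231, 316, 332), (236, 318, 333), (241, 319, 334), (246, 321, 328), (251, 322, 323)]
[ 5.07958237 -0.24959632 17.11151335]
```

>>> step_arm(increments=[{"tx":0,"ty":0,"tz":-0.15,"turn":0,"fingers":2},{"tx":-0.2,"ty":0,"tz":-0.15,"turn":0,"fingers":2},{"tx":-0.5,"ty":0,"tz":-0.15,"turn":0,"fingers":2},{"tx":-0.8,"ty":0,"tz":-0.15,"turn":0,"fingers":2},{"tx":-0.8,"ty":0,"tz":-0.15,"turn":0,"fingers":2}])

```text
clock: 7.4
position: [0.5041, 0.0266, 0.1425]
ee_rot: [-179.9, -0.4, -10.6]
force: [3.7, 0.2, 14.5]
width: 0.0271
gripper_force: 25.7
```

```bash
python3 - <<'E'
from h import *
st=telemetry.state(); print(st["position"],st["force"]); s=vision.snapshot("side"); g=st["position"]+[0,0,.019]
for t,(p,z) in tiltfit(s,g,-10.6,.155,.054,.098,(0,5,10,15,20)).items(): print(t,round(z,4),p[0],p[1],p[4])
print(edges(s,range(206,256,5))); print(telemetry.state()["force"])
E
```

```text
[0.50407602 0.02658698 0.14245767] [ 3.69755215  0.1712709  14.49785759]
0 0.0065 [328.3 249.3] [313.5 258.5] [328.8 215. ]
5 0.0047 [332.4 250.4] [317.6 259.7] [330.4 214.7]
10 0.0041 [336.5 251. ] [321.7 260.4] [331.9 214.3]
15 0.0048 [340.5 251.2] [325.7 260.7] [333.3 213.6]
20 0.0066 [344.5 250.9] [329.7 260.6] [334.7 212.8]
[(206, 309, 318), (211, 308, 323), (216, 306, 328), (221, 301, 320), (226, 316, 331), (231, 317, 331), (236, 319, 333), (241, 320, 333), (246, 321, 328), (251, 322, 322)]
[ 3.68095446 -0.29604577 13.95136177]
```

>>> step_arm(increments=[{"tx":-0.3,"ty":0,"tz":-0.05,"turn":0,"fingers":2},{"tx":-0.6,"ty":0,"tz":-0.05,"turn":0,"fingers":2},{"tx":-0.9,"ty":0,"tz":0,"turn":0,"fingers":2},{"tx":-1.2,"ty":0,"tz":0,"turn":0,"fingers":2},{"tx":-1.5,"ty":0,"tz":0.05,"turn":0,"fingers":2},{"tx":-1.5,"ty":0,"tz":0.05,"turn":0,"fingers":2}])

```text
clock: 7.95
position: [0.4893, 0.0294, 0.1422]
ee_rot: [-179.9, -0.4, -10.6]
force: [2.0, 0.5, 17.7]
width: 0.0272
gripper_force: 26.2
```

```bash
python3 - <<'E'
from h import *
st=telemetry.state(); print(st["position"],st["force"]); s=vision.snapshot("side"); g=st["position"]+[0,0,.019]
for t,(p,z) in tiltfit(s,g,-10.6,.155,.054,.098,(-5,0,5,10)).items(): print(t,round(z,4),p[0],p[1],p[4],p[5])
print(edges(s,range(206,261,5))); print(telemetry.state()["force"])
E
```

```text
[0.48926761 0.02937249 0.14216074] [ 2.0106564   0.48722153 17.67958932]
-5 0.0044 [328.8 250.2] [314.  259.5] [332.  217.3] [316.5 226. ]
0 0.0062 [332.9 251.7] [318.1 261.1] [333.6 217.2] [318.1 226. ]
5 0.0044 [337.1 252.8] [322.3 262.3] [335.2 217. ] [319.7 225.7]
10 0.0038 [341.2 253.4] [326.5 263.1] [336.8 216.5] [321.2 225.3]
[(206, 317, 321), (211, 312, 324), (216, 308, 332), (221, 303, 327), (226, 319, 331), (231, 320, 325), (236, 321, 321), (241, 322, 322)]
[ 1.91340524  0.03472009 19.01047327]
```

>>> step_arm(increments=[{"tx":-0.1,"ty":0,"tz":-0.1,"turn":0,"fingers":2},{"tx":-0.2,"ty":0,"tz":-0.15,"turn":0,"fingers":2},{"tx":-0.2,"ty":0,"tz":-0.15,"turn":0,"fingers":2}])

```text
clock: 8.25
position: [0.485, 0.0295, 0.1422]
ee_rot: [-180.0, -0.1, -10.6]
force: [2.9, 0.4, 7.9]
width: 0.0273
gripper_force: 24.6
```

```bash
python3 - <<'E'
from h import *
st=telemetry.state(); print(st["position"],st["force"]); a=vision.snapshot("side"); b=vision.snapshot("wrist")
print(edges(a,range(206,261,5)))
A=cv2.resize(a["img"][150:290,250:390],(400,400),interpolation=cv2.INTER_CUBIC); B=cv2.resize(b["img"],(400,300))
B=np.vstack([B,np.zeros((100,400,3),np.uint8)])
cv2.imwrite("pics/c3.png",np.hstack([A,B])[:,:,::-1])
E
```

```text
[0.48503399 0.02954329 0.14217035] [2.88922475 0.44399756 7.93702712]
[(206, 321, 322), (211, 313, 325), (216, 309, 331), (221, 305, 329), (226, 315, 330), (231, 321, 327), (241, 322, 322), (246, 323, 323)]
```

View pics/c3.png

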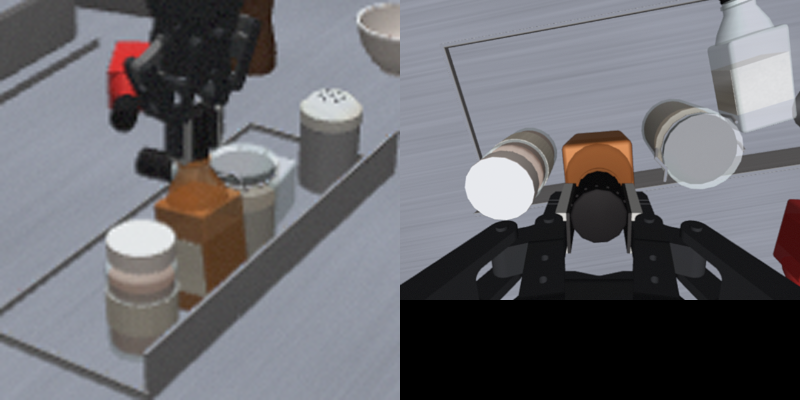

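Left view: bottle almost upright between spice jar and clip jar. I'll unload it, square it to the row, then lower.

>>> step_arm(increments=[{"tx":0,"ty":0,"tz":-0.15,"turn":0,"fingers":2},{"tx":0,"ty":0,"tz":-0.3,"turn":0,"fingers":2},{"tx":0,"ty":0.1,"tz":-0.3,"turn":-0.05,"fingers":2},{"tx":0,"ty":0.2,"tz":-0.3,"turn":-0.1,"fingers":2},{"tx":0,"ty":0.2,"tz":-0.3,"turn":-0.16,"fingers":2},{"tx":0,"ty":0.2,"tz":-0.3,"turn":-0.16,"fingers":2}])

```text
clock: 8.85
position: [0.4829, 0.0273, 0.1442]
ee_rot: [180.0, 0.1, -1.3]
force: [1.1, 0.3, -4.5]
width: 0.0276
gripper_force: 23.3
```

```bash
python3 - <<'E'
from h import *
st=telemetry.state(); print(st["position"],st["ee_rot"],st["force"]); s=vision.snapshot("side"); g=st["position"]+[0,0,.019]
for t,(p,z) in tiltfit(s,g,-1.3,.156,.054,.098,(-5,0,5,10)).items(): print(t,round(z,4),p[0],p[1],p[4],p[5])
m=s["img"]
for y in range(216,252,5): print(y,[tuple(map(int,m[y,x])) for x in range(324,340,2)])
E
```

```text
[0.48290534 0.02731032 0.14417582] [ 1.79994443e+02  1.07897354e-01 -1.30005449e+00] [ 1.10703599  0.26660988 -4.52131583]
-5 0.0054 [330.5 249.2] [318.6 259.7] [334.1 216.1] [321.8 225.9]
0 0.0072 [335.2 250.3] [323.4 260.9] [336.  215.9] [323.7 225.8]
5 0.0054 [339.9 251. ] [328.2 261.7] [337.8 215.5] [325.5 225.4]
10 0.0049 [344.6 251.3] [333.  262.1] [339.6 214.9] [327.3 224.8]
216 [(132, 82, 41), (135, 85, 46), (134, 86, 48), (132, 87, 54), (158, 107, 66), (120, 87, 60), (100, 101, 97), (154, 148, 138)]
221 [(131, 83, 45), (138, 90, 50), (120, 83, 53), (89, 66, 51), (87, 66, 49), (86, 64, 46), (116, 109, 100), (120, 113, 107)]
226 [(99, 70, 47), (93, 68, 47), (93, 65, 45), (93, 66, 46), (83, 57, 37), (83, 58, 37), (96, 90, 84), (101, 99, 92)]
231 [(98, 67, 46), (88, 63, 42), (79, 51, 31), (77, 49, 28), (80, 54, 32), (79, 53, 32), (84, 72, 62), (97, 94, 88)]
236 [(92, 71, 54), (85, 55, 31), (79, 50, 30), (82, 57, 37), (81, 54, 33), (76, 49, 27), (85, 65, 50), (95, 93, 86)]
241 [(101, 87, 73), (86, 55, 29), (82, 53, 33), (81, 55, 36), (81, 55, 32), (82, 57, 36), (118, 112, 111), (89, 89, 90)]
246 [(117, 113, 103), (88, 60, 40), (79, 51, 30), (120, 111, 112), (108, 106, 107), (75, 76, 76), (76, 78, 78), (77, 75, 75)]
251 [(130, 129, 127), (131, 132, 133), (74, 73, 72), (75, 73, 75), (77, 77, 77), (75, 74, 75), (76, 75, 76), (77, 75, 77)]
```

Upright (right edge constant at column ~335.5) and hanging freely. Lowering in small steps.

>>> step_arm(increments=[{"tx":0.1,"ty":0,"tz":0.05,"turn":0,"fingers":2},{"tx":0.1,"ty":0,"tz":0.1,"turn":0,"fingers":2},{"tx":0.1,"ty":0,"tz":0.13,"turn":0,"fingers":2},{"tx":0.1,"ty":0,"tz":0.16,"turn":0,"fingers":2},{"tx":0.1,"ty":0,"tz":0.16,"turn":0,"fingers":2}])

```text
clock: 9.32
position: [0.4843, 0.0274, 0.143]
ee_rot: [180.0, 0.0, -1.5]
force: [0.9, 0.7, -3.6]
width: 0.0273
gripper_force: 23.3
```

>>> step_arm(increments=[{"tx":0,"ty":0,"tz":0.04,"turn":0,"fingers":2},{"tx":0,"ty":0,"tz":0.08,"turn":0,"fingers":2},{"tx":0,"ty":0,"tz":0.1,"turn":0,"fingers":2},{"tx":0,"ty":0,"tz":0.1,"turn":0,"fingers":2}])

```text
clock: 9.65
position: [0.4847, 0.0275, 0.1423]
ee_rot: [-180.0, -0.0, -1.4]
force: [-0.3, 0.4, -1.8]
width: 0.0271
gripper_force: 23.6
```

>>> step_arm(increments=[{"tx":0,"ty":0,"tz":0.03,"turn":0,"fingers":2},{"tx":0,"ty":0,"tz":0.06,"turn":0,"fingers":2},{"tx":0,"ty":0,"tz":0.06,"turn":0,"fingers":2},{"tx":0,"ty":0,"tz":0.06,"turn":0,"fingers":2}])

```text
clock: 9.98
position: [0.4851, 0.0276, 0.1422]
ee_rot: [-180.0, -0.1, -1.4]
force: [-1.8, 0.5, 5.6]
width: 0.0272
gripper_force: 24.2
```

>>> step_arm(increments=[{"tx":0,"ty":0,"tz":-0.03,"turn":0,"fingers":2},{"tx":0,"ty":0,"tz":-0.03,"turn":0,"fingers":2.9},{"tx":0,"ty":0,"tz":-0.03,"turn":0,"fingers":3.3},{"tx":0,"ty":0,"tz":-0.03,"turn":0,"fingers":4},{"tx":0,"ty":0,"tz":-0.03,"turn":0,"fingers":4.5},{"tx":0,"ty":0,"tz":-0.03,"turn":0,"fingers":4.5}])

```text
clock: 10.48
position: [0.4846, 0.0274, 0.1419]
ee_rot: [-180.0, 0.0, -1.4]
force: [0.7, 0.1, 0.2]
width: 0.0448
gripper_force: 0.0
```

>>> step_arm(increments=[{"tx":0,"ty":0,"tz":-1.5,"turn":0,"fingers":4.5},{"tx":0,"ty":0,"tz":-4,"turn":0,"fingers":4.5},{"tx":0,"ty":0,"tz":-7,"turn":0,"fingers":4.5},{"tx":2,"ty":2,"tz":-9,"turn":0,"fingers":5},{"tx":5,"ty":5,"tz":-9,"turn":-0.05,"fingers":6},{"tx":8,"ty":8,"tz":-9,"turn":-0.1,"fingers":6},{"tx":10.5,"ty":11,"tz":-8,"turn":-0.143,"fingers":6},{"tx":13.3,"ty":13.9,"tz":-6,"turn":-0.143,"fingers":6},{"tx":13.3,"ty":13.9,"tz":-3,"turn":-0.143,"fingers":6},{"tx":13.3,"ty":13.9,"tz":0,"turn":-0.143,"fingers":6}])

```text
clock: 11.32
position: [0.6155, -0.1181, 0.1406]
ee_rot: [179.9, -0.1, 6.5]
force: [-0.5, 0.6, -0.7]
width: 0.0601
gripper_force: 0.0
```

>>> step_arm(increments=[{"tx":0,"ty":0,"tz":1,"turn":0,"fingers":6},{"tx":0,"ty":0,"tz":3,"turn":0,"fingers":6},{"tx":0,"ty":0,"tz":3,"turn":0,"fingers":6},{"tx":0,"ty":0,"tz":3,"turn":0,"fingers":6}])

```text
clock: 11.65
position: [0.6137, -0.1144, 0.1121]
ee_rot: [-180.0, 0.1, 6.8]
force: [0.1, -0.0, -0.2]
width: 0.0602
gripper_force: 0.0
```

```bash
python3 - <<'E'
from h import *
import pickle
st=telemetry.state(); s=vision.snapshot("wrist")
print(st["position"],st["ee_rot"])
pickle.dump((st,s),open("w3.pkl","wb"))
cv2.imwrite("pics/w3.png",s["img"][:,:,::-1])
E
```

```text
[ 0.61369344 -0.11437532  0.11207196] [-1.79972598e+02  7.64374858e-02  6.78623709e+00]
```

View pics/w3.png

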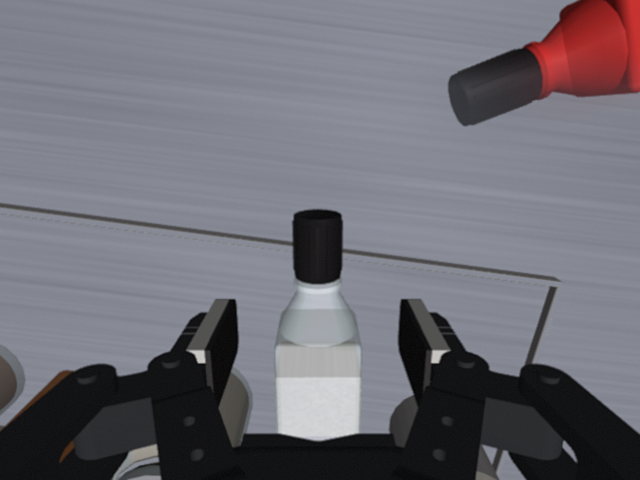

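Wrist view: clear bottle's cap centred at columns 293–342, far end row 213, near 281. The red look-alike's cap is at (495,85), well clear.

```bash
python3 - <<'E'
from h import *
import pickle
np.set_printoptions(precision=4,suppress=True)
st,s=pickle.load(open("w3.pkl","rb"))
P=plane(s,[(317.5,214),(318,282)],.028,st); L=plane(s,[(300,244),(340,250)],.012,st)
Rt=R.from_euler("xyz",st["ee_rot"],degrees=True).as_matrix()
print(P,(P-st["position"])@Rt,"lip",(L-st["position"])@Rt)
E
```

```text
[[ 0.6327 -0.1114  0.028 ]
 [ 0.5911 -0.1167  0.028 ]] [[ 0.0193 -0.0006  0.084 ]
 [-0.0226 -0.0003  0.0841]] lip [[-0.0036 -0.0116  0.1001]
 [-0.0075  0.0135  0.1001]]
```

>>> step_arm(increments=[{"tx":0.8,"ty":0,"tz":0,"turn":0,"fingers":6},{"tx":0.8,"ty":0,"tz":2.5,"turn":0,"fingers":6},{"tx":0.8,"ty":0,"tz":5.5,"turn":0,"fingers":6},{"tx":0.8,"ty":0,"tz":8.5,"turn":0,"fingers":6},{"tx":0.8,"ty":0,"tz":10.1,"turn":0,"fingers":6},{"tx":0.8,"ty":0,"tz":10.1,"turn":0,"fingers":6},{"tx":0.8,"ty":0,"tz":10.1,"turn":0,"fingers":4},{"tx":0.8,"ty":0,"tz":10.1,"turn":0,"fingers":2.5},{"tx":0.8,"ty":0,"tz":10.1,"turn":0,"fingers":2},{"tx":0.8,"ty":0,"tz":10.1,"turn":0,"fingers":2}], squeeze=20)

```text
clock: 12.53
position: [0.6237, -0.114, 0.0129]
ee_rot: [180.0, -0.2, 6.7]
force: [1.7, -0.1, 2.1]
width: 0.0273
gripper_force: 20.6
```

>>> step_arm(increments=[{"tx":0,"ty":0,"tz":-0.7,"turn":0,"fingers":2},{"tx":-0.1,"ty":0,"tz":-1.4,"turn":0,"fingers":2},{"tx":-0.3,"ty":0,"tz":-2.1,"turn":0,"fingers":2},{"tx":-0.5,"ty":0,"tz":-2.9,"turn":0,"fingers":2},{"tx":-0.7,"ty":0,"tz":-3.7,"turn":0,"fingers":2},{"tx":-1,"ty":0,"tz":-4.5,"turn":0,"fingers":2},{"tx":-1.4,"ty":0,"tz":-5.3,"turn":0,"fingers":2},{"tx":-1.9,"ty":0,"tz":-6.1,"turn":0,"fingers":2},{"tx":-2.4,"ty":0,"tz":-6.9,"turn":0,"fingers":2},{"tx":-2.4,"ty":0,"tz":-6.9,"turn":0,"fingers":2}])

```text
clock: 13.37
position: [0.5977, -0.1173, 0.0817]
ee_rot: [180.0, -0.1, 6.7]
force: [0.5, 0.5, -3.4]
width: 0.0271
gripper_force: 21.0
```

>>> step_arm(increments=[{"tx":-0.7,"ty":0,"tz":-0.9,"turn":0,"fingers":2},{"tx":-1.4,"ty":0,"tz":-1.7,"turn":0,"fingers":2},{"tx":-2.3,"ty":0,"tz":-2.5,"turn":0,"fingers":2},{"tx":-3.2,"ty":0,"tz":-3.2,"turn":0,"fingers":2},{"tx":-4.2,"ty":0,"tz":-3.8,"turn":0,"fingers":2},{"tx":-5.2,"ty":0,"tz":-4.3,"turn":0,"fingers":2},{"tx":-6.3,"ty":0,"tz":-4.7,"turn":0,"fingers":2},{"tx":-7.4,"ty":0,"tz":-5,"turn":0,"fingers":2},{"tx":-8.5,"ty":0,"tz":-5.2,"turn":0,"fingers":2},{"tx":-8.5,"ty":0,"tz":-5.2,"turn":0,"fingers":2}])

```text
clock: 14.2
position: [0.5243, -0.1279, 0.1389]
ee_rot: [179.7, -1.5, 6.7]
force: [21.4, -1.5, 24.5]
width: 0.0272
gripper_force: 27.5
```

```bash
python3 - <<'E'
from h import *
st=telemetry.state(); print(st["position"],st["ee_rot"],st["force"])
b=vision.snapshot("side"); a=vision.snapshot("scene")
g=st["position"]+[0,0,.019]
for n,s in (("side",b),("scene",a)):
  for t,(p,z) in tiltfit(s,g,6.7,.145,.050,.084,(0,10,20,30)).items(): print(n,t,round(z,4),p.tolist())
A=cv2.resize(b["img"][150:250,290:390],(400,400),interpolation=cv2.INTER_CUBIC); B=cv2.resize(a["img"][180:280,220:320],(400,400),interpolation=cv2.INTER_CUBIC)
cv2.imwrite("pics/c4.png",np.hstack([A,B])[:,:,::-1])
E
```

```text
[ 0.52426831 -0.12789772  0.13894129] [179.66150274  -1.47318607   6.7223609 ] [21.37141956 -1.4816719  24.45608109]
side 0 0.0129 [[348.8, 216.6], [341.8, 225.0], [332.2, 212.8], [324.9, 221.0], [349.9, 189.2], [342.8, 197.0], [332.7, 185.7], [325.1, 193.3]]
side 10 0.0108 [[357.3, 216.4], [350.5, 224.9], [340.6, 215.4], [333.5, 223.7], [353.6, 188.2], [346.5, 196.0], [336.4, 187.6], [328.9, 195.3]]
side 20 0.0131 [[365.5, 214.8], [359.0, 223.3], [349.2, 216.6], [342.2, 225.0], [356.9, 186.5], [349.9, 194.3], [340.3, 188.9], [332.9, 196.6]]
side 30 0.0199 [[373.2, 211.7], [366.8, 220.2], [357.6, 216.4], [350.9, 224.9], [359.8, 184.1], [352.9, 191.9], [344.3, 189.5], [337.0, 197.3]]
scene 0 0.0129 [[265.4, 230.8], [278.3, 239.1], [254.8, 241.9], [267.7, 250.4], [263.2, 214.6], [276.5, 223.0], [252.1, 226.0], [265.4, 234.6]]
scene 10 0.0108 [[270.5, 224.2], [283.3, 232.4], [260.3, 236.6], [273.2, 245.0], [265.3, 211.3], [278.7, 219.7], [254.6, 224.1], [268.0, 232.7]]
scene 20 0.0131 [[275.1, 217.1], [288.0, 225.2], [265.7, 230.6], [278.5, 238.8], [267.1, 207.8], [280.5, 216.2], [257.2, 221.8], [270.6, 230.4]]
scene 30 0.0199 [[279.2, 209.8], [292.1, 217.8], [270.7, 223.9], [283.5, 232.1], [268.6, 204.3], [282.1, 212.7], [259.8, 219.1], [273.1, 227.6]]
```

View pics/c4.png

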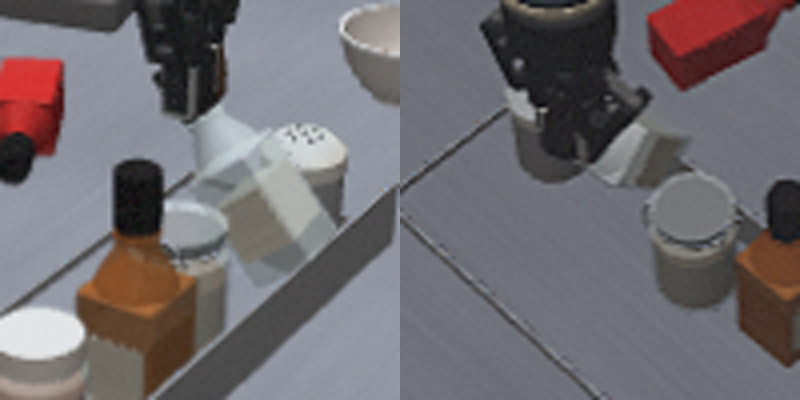

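The force shows the clear bottle hung tilted (~33°) and its base met the upstand. I'll back off forward, then lower until the edge touches.

>>> step_arm(increments=[{"tx":0.7,"ty":0,"tz":0,"turn":0,"fingers":2},{"tx":1.5,"ty":0,"tz":0,"turn":0,"fingers":2},{"tx":2.5,"ty":0,"tz":0,"turn":0,"fingers":2},{"tx":3.5,"ty":0,"tz":0,"turn":0,"fingers":2},{"tx":4.4,"ty":0,"tz":0,"turn":0,"fingers":2},{"tx":4.4,"ty":0,"tz":0.4,"turn":0,"fingers":2},{"tx":4.4,"ty":0,"tz":0.4,"turn":0,"fingers":2}])

```text
clock: 14.88
position: [0.557, -0.1213, 0.1266]
ee_rot: [-180.0, 0.1, 6.8]
force: [-0.8, -0.8, -3.2]
width: 0.0271
gripper_force: 22.9
```

```bash
python3 - <<'E'
from h import *
st=telemetry.state(); print(st["position"],st["ee_rot"],st["force"])
b=vision.snapshot("side"); g=st["position"]+[0,0,.019]
for t,(p,z) in tiltfit(b,g,6.7,.145,.050,.084,(20,30,40,50)).items(): print(t,round(z,4),p.tolist())
cv2.imwrite("pics/c5.png",cv2.resize(b["img"][150:250,280:380],(500,500),interpolation=cv2.INTER_CUBIC)[:,:,::-1])
E
```

```text
[ 0.55695638 -0.12125527  0.12657031] [-1.79960108e+02  1.15511006e-01  6.77642834e+00] [-0.75450806 -0.78196326 -3.21181424]
20 0.0008 [[353.5, 216.6], [346.7, 225.1], [337.6, 218.4], [330.4, 226.7], [344.7, 188.7], [337.4, 196.5], [328.6, 191.1], [320.9, 198.8]]
30 0.0075 [[361.0, 213.6], [354.3, 222.1], [345.9, 218.2], [338.9, 226.6], [347.5, 186.4], [340.3, 194.1], [332.4, 191.7], [324.8, 199.4]]
40 0.0184 [[367.7, 209.2], [361.1, 217.6], [353.8, 216.5], [347.0, 225.0], [349.8, 183.5], [342.6, 191.2], [336.2, 191.7], [328.7, 199.4]]
50 0.0332 [[373.4, 203.4], [367.0, 211.7], [361.3, 213.4], [354.6, 221.9], [351.6, 180.2], [344.3, 187.8], [339.9, 190.9], [332.5, 198.7]]
```

View pics/c5.png

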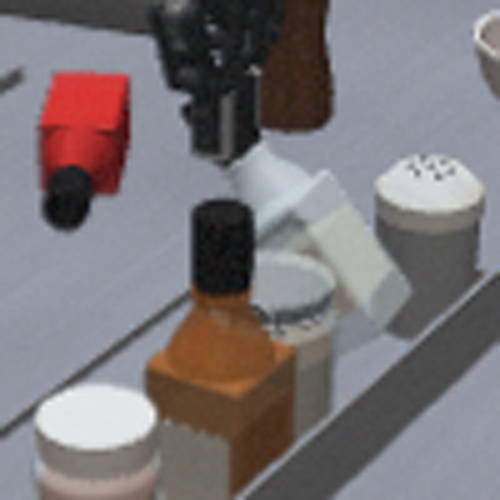

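Left-leaning view: the base corners at crop (410,290) and (375,325) indicate about 38° lean, with the lowest edge roughly 2 cm up. I'll lower first, then use the upstand's flat inner face to push the base gently under the cap.

>>> step_arm(increments=[{"tx":0,"ty":0,"tz":0.3,"turn":0,"fingers":2},{"tx":0,"ty":0,"tz":0.6,"turn":0,"fingers":2},{"tx":0,"ty":0,"tz":0.9,"turn":0,"fingers":2},{"tx":0,"ty":0,"tz":1.1,"turn":0,"fingers":2},{"tx":0,"ty":0,"tz":1.1,"turn":0,"fingers":2}])

```text
clock: 15.35
position: [0.557, -0.1216, 0.1164]
ee_rot: [-180.0, 0.1, 6.7]
force: [-0.8, 0.2, -2.9]
width: 0.0271
gripper_force: 22.9
```

>>> step_arm(increments=[{"tx":0,"ty":0,"tz":0.15,"turn":0,"fingers":2},{"tx":0,"ty":0,"tz":0.3,"turn":0,"fingers":2},{"tx":0,"ty":0,"tz":0.4,"turn":0,"fingers":2},{"tx":0,"ty":0,"tz":0.4,"turn":0,"fingers":2}])

```text
clock: 15.68
position: [0.5574, -0.1215, 0.1127]
ee_rot: [-180.0, 0.0, 6.8]
force: [0.9, 0.9, -2.6]
width: 0.0271
gripper_force: 22.9
```

>>> step_arm(increments=[{"tx":-0.3,"ty":0,"tz":0,"turn":0,"fingers":2},{"tx":-0.6,"ty":0,"tz":0,"turn":0,"fingers":2},{"tx":-0.9,"ty":0,"tz":0,"turn":0,"fingers":2},{"tx":-1.2,"ty":0,"tz":0,"turn":0,"fingers":2},{"tx":-1.2,"ty":0,"tz":0,"turn":0,"fingers":2}])

```text
clock: 16.1
position: [0.5447, -0.1232, 0.113]
ee_rot: [180.0, 0.0, 6.7]
force: [-0.4, -1.3, -3.1]
width: 0.0272
gripper_force: 22.9
```

>>> step_arm(increments=[{"tx":-0.2,"ty":0,"tz":0,"turn":0,"fingers":2},{"tx":-0.4,"ty":0,"tz":0,"turn":0,"fingers":2},{"tx":-0.6,"ty":0,"tz":0,"turn":0,"fingers":2},{"tx":-0.6,"ty":0,"tz":0,"turn":0,"fingers":2}])

```text
clock: 16.43
position: [0.5405, -0.1237, 0.1134]
ee_rot: [180.0, -0.1, 6.7]
force: [3.8, -0.5, -1.1]
width: 0.0269
gripper_force: 23.1
```

```bash
cat > fit.py <<'E'
from h import *
# edge-gradient fit of the clear bottle's tilt, side + scene views
def fit(L=.143,show=6):
    st=telemetry.state(); g=st["position"]+[0,0,.019]; yaw=st["ee_rot"][2]
    fr=[vision.snapshot(n) for n in ("side","scene")]
    gr=[]
    for s in fr:
        i=cv2.GaussianBlur(s["img"],(0,0),1.0).astype(np.float32); gx=cv2.Sobel(i,cv2.CV_32F,1,0)/4; gy=cv2.Sobel(i,cv2.CV_32F,0,1)/4; gr.append((gx,gy))
    E=[(0,1),(2,3),(0,2),(1,3),(4,5),(6,7),(4,6),(5,7),(0,4),(1,5),(2,6),(3,7)]
    res=[]
    for l in np.arange(L-.006,L+.0061,.003):
      for t in range(-10,50,2):
        sc=[]
        for s,(gx,gy) in zip(fr,gr):
            p=tiltfit(s,g,yaw,l,.05,.084,[t])[t][0]; c=0
            for a,b in E:
                q=p[a]+(p[b]-p[a])*np.linspace(.05,.95,20)[:,None]; d=p[b]-p[a]; n=np.array([-d[1],d[0]])/np.linalg.norm(d)
                m=q.astype(np.float32)
                vx=cv2.remap(gx,m[:,0],m[:,1],1)[:,0]; vy=cv2.remap(gy,m[:,0],m[:,1],1)[:,0]
                c+=np.minimum(np.abs(vx*n[0]+vy*n[1]).max(1),25).mean()
            sc.append(c/12)
        res.append((sc[0]+sc[1],round(float(l),3),t,sc[0],sc[1],tiltfit(fr[0],g,yaw,l,.05,.084,[t])[t][1]))
    res.sort(reverse=True)
    print(st["position"].round(4),st["force"].round(1))
    for r in res[:show]: print(np.round(r,3))
if __name__=="__main__": fit()
E
python3 fit.py
```

```text
[ 0.5405 -0.1237  0.1134] [ 3.8 -0.5 -1.1]
[2.9056e+01 1.3700e-01 3.2000e+01 1.6115e+01 1.2941e+01 3.0000e-03]
[2.9000e+01 1.3700e-01 3.4000e+01 1.4586e+01 1.4414e+01 5.0000e-03]
[2.7927e+01 1.3700e-01 3.0000e+01 1.6738e+01 1.1189e+01 1.0000e-03]
[2.6812e+01 1.4000e-01 3.4000e+01 1.2463e+01 1.4349e+01 2.0000e-03]
[26.459  0.14  32.    13.784 12.675  0.   ]
[ 2.6113e+01  1.4600e-01  3.4000e+01  1.2180e+01  1.3933e+01 -3.0000e-03]
```

Fit works: tilt ~33°, grip 137 mm above the base, edge just above the floor, wall contact light (3.8 N). Pushing back while rising.

>>> step_arm(increments=[{"tx":-0.1,"ty":0,"tz":-0.2,"turn":0,"fingers":2},{"tx":-0.4,"ty":0,"tz":-0.4,"turn":0,"fingers":2},{"tx":-0.8,"ty":0,"tz":-0.55,"turn":0,"fingers":2},{"tx":-1.2,"ty":0,"tz":-0.7,"turn":0,"fingers":2},{"tx":-1.6,"ty":0,"tz":-0.8,"turn":0,"fingers":2},{"tx":-1.6,"ty":0,"tz":-0.8,"turn":0,"fingers":2}])

```text
clock: 17.03
position: [0.5222, -0.1259, 0.121]
ee_rot: [180.0, 0.1, 6.7]
force: [1.4, 0.0, -2.5]
width: 0.0271
gripper_force: 23.3
```

```bash
python3 -c "
import fit; fit.fit(.139,4)"
```

```text
[ 0.5222 -0.1259  0.121 ] [ 1.4  0.  -2.5]
[2.6748e+01 1.3600e-01 2.4000e+01 1.4528e+01 1.2220e+01 6.0000e-03]
[2.6249e+01 1.3300e-01 2.4000e+01 1.3985e+01 1.2263e+01 8.0000e-03]
[2.5879e+01 1.3600e-01 3.2000e+01 1.2223e+01 1.3656e+01 1.1000e-02]
[2.5772e+01 1.3600e-01 2.6000e+01 1.2799e+01 1.2973e+01 7.0000e-03]
```

>>> step_arm(increments=[{"tx":-0.4,"ty":0,"tz":-0.1,"turn":0,"fingers":2},{"tx":-0.8,"ty":0,"tz":-0.2,"turn":0,"fingers":2},{"tx":-1.2,"ty":0,"tz":-0.3,"turn":0,"fingers":2},{"tx":-1.6,"ty":0,"tz":-0.35,"turn":0,"fingers":2},{"tx":-2,"ty":0,"tz":-0.35,"turn":0,"fingers":2},{"tx":-2.5,"ty":0,"tz":-0.35,"turn":0,"fingers":2},{"tx":-3,"ty":0,"tz":-0.35,"turn":0,"fingers":2},{"tx":-3.5,"ty":0,"tz":-0.35,"turn":0,"fingers":2},{"tx":-3.5,"ty":0,"tz":-0.35,"turn":0,"fingers":2}])

```text
clock: 17.88
position: [0.4901, -0.1301, 0.1261]
ee_rot: [179.9, -0.2, 6.7]
force: [2.7, 0.4, 13.7]
width: 0.0272
gripper_force: 26.0
```

```bash
python3 -c "
import fit; fit.fit(.139,6)"
```

```text
[ 0.4901 -0.1301  0.1261] [ 2.7  0.4 13.7]
[ 2.2507e+01  1.3600e-01 -2.0000e+00  1.2955e+01  9.5530e+00  8.0000e-03]
[2.2398e+01 1.3600e-01 0.0000e+00 1.2683e+01 9.7140e+00 9.0000e-03]
[2.2393e+01 1.3900e-01 1.8000e+01 1.2771e+01 9.6220e+00 5.0000e-03]
[ 2.2382e+01  1.3900e-01 -2.0000e+00  1.3246e+01  9.1360e+00  5.0000e-03]
[2.2041e+01 1.3600e-01 1.8000e+01 1.2238e+01 9.8030e+00 8.0000e-03]
[2.1899e+01 1.3900e-01 3.8000e+01 1.2582e+01 9.3180e+00 2.0000e-02]
```

>>> step_arm(increments=[{"tx":0,"ty":0,"tz":-0.15,"turn":0,"fingers":2},{"tx":-0.3,"ty":0,"tz":-0.15,"turn":0,"fingers":2},{"tx":-0.6,"ty":0,"tz":-0.15,"turn":0,"fingers":2},{"tx":-0.6,"ty":0,"tz":-0.15,"turn":0,"fingers":2}])

```text
clock: 18.32
position: [0.4827, -0.1306, 0.1264]
ee_rot: [180.0, -0.1, 6.7]
force: [2.3, -0.9, 7.5]
width: 0.0269
gripper_force: 25.2
```

```bash
python3 -c "
import fit; fit.fit(.141,6)"
```

```text
[ 0.4827 -0.1306  0.1264] [ 2.3 -0.9  7.5]
[ 2.2775e+01  1.3800e-01 -4.0000e+00  1.2941e+01  9.8340e+00  6.0000e-03]
[ 2.2281e+01  1.3800e-01 -6.0000e+00  1.3192e+01  9.0890e+00  6.0000e-03]
[ 2.2221e+01  1.3500e-01 -4.0000e+00  1.2622e+01  9.5990e+00  9.0000e-03]
[2.1729e+01 1.3800e-01 1.6000e+01 1.3298e+01 8.4310e+00 6.0000e-03]
[ 2.1700e+01  1.3800e-01 -2.0000e+00  1.2172e+01  9.5270e+00  7.0000e-03]
[ 2.1613e+01  1.4700e-01  1.0000e+01  1.0665e+01  1.0948e+01 -4.0000e-03]
```

```bash
python3 - <<'E'
from h import *
st=telemetry.state(); g=st["position"]+[0,0,.019]
for n in ("side","scene"):
    s=vision.snapshot(n)
    print(n,[(np.round([d["extent"][0]-d["extent"][2]/2,d["extent"][0]+d["extent"][2]/2,d["extent"][1]-d["extent"][3]/2,d["extent"][1]+d["extent"][3]/2],1).tolist(),round(d["confidence"],2)) for d in find_in(s,"small_bottle")][:5])
    for t,(p,z) in tiltfit(s,g,6.7,.14,.05,.084,(-5,0,5,10,15)).items(): print(t,round(z,4),"x",p[:,0].min(),p[:,0].max(),"ymax",p[:,1].max(),"y shoulder",p[4:,1].min())
    x0=p[:,0].min(); Y=[195,200,205,210] if n=="side" else [215,222,229,236]
    r=range(340,378,2) if n=="side" else range(250,296,2)
    for y in Y: print(y,[int(s["img"][y,x].sum()//3) for x in r])
E
```

```text
side [([442.4, 500.8, 195.6, 220.4], 0.63), ([289.7, 303.5, 162.0, 196.6], 0.62), ([396.2, 452.6, 207.2, 247.0], 0.61), ([341.2, 367.0, 188.2, 228.6], 0.56)]
-5 0.0037 x 334.4 362.3 ymax 230.7 y shoulder 190.4
0 0.0054 x 338.5 364.1 ymax 231.2 y shoulder 191.5
5 0.0037 x 341.1 366.7 ymax 231.4 y shoulder 192.5
10 0.0032 x 342.9 370.8 ymax 231.2 y shoulder 193.4
15 0.0037 x 344.7 374.9 ymax 230.7 y shoulder 193.3
195 [93, 80, 113, 167, 193, 197, 201, 202, 186, 185, 181, 184, 122, 116, 119, 113, 104, 79, 153]
200 [154, 202, 191, 185, 187, 194, 195, 194, 180, 144, 105, 106, 103, 84, 85, 87, 82, 73, 151]
205 [157, 160, 160, 169, 147, 147, 149, 149, 151, 150, 138, 114, 111, 88, 85, 83, 78, 69, 108]
210 [149, 118, 82, 109, 106, 104, 107, 125, 109, 115, 113, 113, 111, 93, 83, 93, 141, 74, 75]
scene [([265.6, 292.0, 201.0, 237.6], 0.97), ([284.3, 329.4, 172.8, 203.0], 0.87), ([214.9, 360.7, 206.8, 321.6], 0.68), ([279.3, 298.1, 123.9, 146.9], 0.62), ([164.6, 201.5, 152.0, 185.4], 0.61)]
-5 0.0037 x 261.0 285.2 ymax 245.0 y shoulder 208.8
0 0.0054 x 262.1 287.5 ymax 242.7 y shoulder 207.3
5 0.0037 x 263.3 290.0 ymax 240.3 y shoulder 205.8
10 0.0032 x 264.4 292.3 ymax 237.6 y shoulder 204.2
15 0.0037 x 265.6 294.6 ymax 234.8 y shoulder 202.6
215 [69, 67, 71, 66, 61, 65, 61, 54, 94, 139, 118, 31, 116, 136, 146, 142, 129, 142, 134, 118, 115, 116, 115]
222 [104, 64, 68, 63, 65, 60, 60, 50, 80, 82, 147, 141, 140, 139, 143, 133, 101, 99, 68, 69, 62, 49, 132]
229 [115, 115, 114, 112, 115, 114, 113, 114, 111, 117, 88, 87, 72, 71, 101, 66, 96, 127, 119, 119, 119, 117, 119]
236 [112, 113, 115, 117, 113, 114, 113, 112, 115, 119, 113, 116, 112, 114, 92, 89, 108, 114, 119, 120, 118, 120, 118]
```

Networks' boxes agree with ~6° remaining lean, as the geometry predicts. Finishing the arc.

>>> step_arm(increments=[{"tx":-0.3,"ty":0,"tz":-0.05,"turn":0,"fingers":2},{"tx":-0.6,"ty":0,"tz":-0.05,"turn":0,"fingers":2},{"tx":-0.9,"ty":0,"tz":-0.05,"turn":0,"fingers":2},{"tx":-1.2,"ty":0,"tz":-0.05,"turn":0,"fingers":2},{"tx":-1.2,"ty":0,"tz":-0.05,"turn":0,"fingers":2}])

```text
clock: 19.03
position: [0.4695, -0.1319, 0.126]
ee_rot: [-180.0, 0.1, 6.7]
force: [1.6, 0.2, -2.3]
width: 0.0274
gripper_force: 23.7
```

```bash
cat > box.py <<'E'
from h import *
def box(L=.14,name="small_bottle",w=.05,h=.084,ts=(-5,0,5,10)):
    st=telemetry.state(); g=st["position"]+[0,0,.019]; print(st["position"].round(4),st["force"].round(1))
    for n in ("side","scene"):
        s=vision.snapshot(n); c=proj(s,[g-[0,0,.09]])[0]
        for d in find_in(s,name):
            e=d["extent"]
            if np.hypot(e[0]-c[0],e[1]-c[1])<25: print(n,np.round([e[0]-e[2]/2,e[0]+e[2]/2,e[1]-e[3]/2,e[1]+e[3]/2],1),round(d["confidence"],2))
        for t,(p,z) in tiltfit(s,g,st["ee_rot"][2],L,w,h,ts).items(): print(t,round(z,4),"x",p[:,0].min(),p[:,0].max(),"ymax",p[:,1].max())
        if n=="side":
            for y in (200,205,210,215): print(y,[int(s["img"][y,x].sum()//3) for x in range(356,380,1)])
if __name__=="__main__": box()
E
python3 box.py
```

```text
[ 0.4695 -0.1319  0.126 ] [ 1.6  0.2 -2.3]
side [343.8 367.8 173.2 227. ] 0.62
-5 0.0034 x 339.0 367.0 ymax 232.0
0 0.005 x 343.1 368.8 ymax 232.5
5 0.0034 x 345.8 371.2 ymax 232.7
10 0.0028 x 347.6 375.5 ymax 232.5
200 [182, 182, 179, 177, 176, 172, 161, 128, 102, 103, 101, 93, 87, 88, 85, 84, 81, 77, 76, 108, 153, 151, 154, 151]
205 [147, 151, 153, 153, 147, 148, 150, 145, 128, 108, 107, 100, 89, 85, 83, 79, 78, 74, 70, 82, 110, 153, 107, 71]
210 [144, 146, 142, 133, 111, 108, 110, 108, 107, 105, 105, 113, 87, 84, 95, 117, 139, 77, 72, 77, 77, 75, 76, 72]
215 [106, 108, 108, 114, 108, 107, 108, 108, 112, 136, 150, 90, 74, 74, 74, 78, 71, 75, 73, 77, 78, 76, 75, 75]
scene [263.5 289.8 200.8 240. ] 0.55
-5 0.0034 x 264.0 288.1 ymax 242.1
0 0.005 x 265.1 290.4 ymax 239.9
5 0.0034 x 266.3 292.8 ymax 237.4
10 0.0028 x 267.4 295.1 ymax 234.8
```

Upright now (edge constant, unloaded). Lift slightly, centre in the row and square it.

>>> step_arm(increments=[{"tx":0,"ty":0,"tz":-0.2,"turn":0,"fingers":2},{"tx":0,"ty":0,"tz":-0.4,"turn":0,"fingers":2},{"tx":0.4,"ty":0,"tz":-0.4,"turn":0,"fingers":2},{"tx":0.8,"ty":0,"tz":-0.4,"turn":0.03,"fingers":2},{"tx":1.1,"ty":-0.05,"tz":-0.4,"turn":0.07,"fingers":2},{"tx":1.35,"ty":-0.05,"tz":-0.4,"turn":0.11,"fingers":2},{"tx":1.35,"ty":-0.05,"tz":-0.4,"turn":0.14,"fingers":2},{"tx":1.35,"ty":-0.05,"tz":-0.4,"turn":0.14,"fingers":2},{"tx":1.35,"ty":-0.05,"tz":-0.4,"turn":0.14,"fingers":2}])

```text
clock: 19.98
position: [0.4842, -0.1296, 0.1303]
ee_rot: [180.0, 0.0, -1.2]
force: [0.2, -1.1, -2.9]
width: 0.0272
gripper_force: 23.5
```

```bash
python3 box.py
```

```text
[ 0.4842 -0.1296  0.1303] [ 0.2 -1.1 -2.9]
side [339.8 364.  178.8 225. ] 0.57
-5 0.0077 x 333.6 362.5 ymax 229.5
0 0.0093 x 337.4 364.2 ymax 230.3
5 0.0077 x 339.8 366.5 ymax 230.7
10 0.0071 x 341.5 370.5 ymax 230.8
200 [122, 121, 113, 109, 108, 104, 104, 85, 86, 88, 88, 86, 84, 86, 84, 82, 82, 77, 74, 109, 150, 152, 152, 153]
205 [128, 114, 112, 111, 111, 112, 106, 81, 87, 87, 85, 86, 85, 87, 83, 84, 83, 76, 72, 80, 109, 155, 107, 70]
210 [114, 112, 111, 112, 110, 111, 108, 91, 86, 86, 85, 84, 85, 85, 94, 120, 139, 76, 75, 75, 77, 76, 72, 76]
215 [114, 109, 110, 112, 108, 111, 108, 100, 94, 127, 149, 90, 74, 76, 79, 78, 76, 75, 73, 78, 75, 76, 78, 76]
scene [263.2 284.4 203.6 242.2] 0.62
-5 0.0077 x 260.6 284.9 ymax 244.5
0 0.0093 x 261.8 287.5 ymax 242.6
5 0.0077 x 263.2 290.3 ymax 240.4
10 0.0071 x 264.5 293.1 ymax 238.1
```

>>> step_arm(increments=[{"tx":0,"ty":0,"tz":0.1,"turn":0,"fingers":2},{"tx":0,"ty":0,"tz":0.2,"turn":0,"fingers":2},{"tx":0,"ty":0,"tz":0.27,"turn":0,"fingers":2},{"tx":0,"ty":0,"tz":0.32,"turn":0,"fingers":2},{"tx":0,"ty":0,"tz":0.35,"turn":0,"fingers":2},{"tx":0,"ty":0,"tz":0.35,"turn":0,"fingers":2}])

```text
clock: 20.68
position: [0.4844, -0.1297, 0.1268]
ee_rot: [-180.0, 0.0, -1.3]
force: [0.1, 0.4, -2.8]
width: 0.0273
gripper_force: 23.5
```

>>> step_arm(increments=[{"tx":0,"ty":0,"tz":0.04,"turn":0,"fingers":2},{"tx":0,"ty":0,"tz":0.08,"turn":0,"fingers":2},{"tx":0,"ty":0,"tz":0.1,"turn":0,"fingers":2},{"tx":0,"ty":0,"tz":0.1,"turn":0,"fingers":2}])

```text
clock: 21.02
position: [0.4846, -0.1297, 0.126]
ee_rot: [180.0, -0.0, -1.3]
force: [-0.6, -0.2, -0.3]
width: 0.027
gripper_force: 23.7
```

>>> step_arm(increments=[{"tx":0,"ty":0,"tz":0.03,"turn":0,"fingers":2},{"tx":0,"ty":0,"tz":0.05,"turn":0,"fingers":2},{"tx":0,"ty":0,"tz":0.05,"turn":0,"fingers":2},{"tx":0,"ty":0,"tz":0.05,"turn":0,"fingers":2}])

```text
clock: 21.35
position: [0.4847, -0.1298, 0.1259]
ee_rot: [180.0, -0.1, -1.3]
force: [-1.1, 0.2, 5.0]
width: 0.0275
gripper_force: 24.3
```

Resting on the floor (about 8 N on it, as with the tall one). Ease off and release.

>>> step_arm(increments=[{"tx":0,"ty":0,"tz":-0.03,"turn":0,"fingers":2},{"tx":0,"ty":0,"tz":-0.03,"turn":0,"fingers":2.9},{"tx":0,"ty":0,"tz":-0.03,"turn":0,"fingers":3.3},{"tx":0,"ty":0,"tz":-0.03,"turn":0,"fingers":4},{"tx":0,"ty":0,"tz":-0.03,"turn":0,"fingers":4.5},{"tx":0,"ty":0,"tz":-0.03,"turn":0,"fingers":4.5}])

```text
clock: 21.85
position: [0.4844, -0.1297, 0.1256]
ee_rot: [-180.0, 0.0, -1.3]
force: [0.3, 0.0, 0.1]
width: 0.045
gripper_force: 0.0
```

>>> step_arm(increments=[{"tx":0,"ty":0,"tz":-1.5,"turn":0,"fingers":4.5},{"tx":0,"ty":0,"tz":-4,"turn":0,"fingers":4.5},{"tx":0,"ty":0,"tz":-7,"turn":0,"fingers":4.5},{"tx":0,"ty":0,"tz":-10,"turn":0,"fingers":4.5},{"tx":1,"ty":0,"tz":-13,"turn":0,"fingers":4.5},{"tx":3,"ty":-2,"tz":-16,"turn":0,"fingers":4.5},{"tx":5,"ty":-4,"tz":-18,"turn":0,"fingers":4.5},{"tx":6,"ty":-7,"tz":-18,"turn":0,"fingers":4.5},{"tx":6,"ty":-8,"tz":-18,"turn":0,"fingers":4.5},{"tx":6,"ty":-8,"tz":-18,"turn":0,"fingers":4.5}])

```text
clock: 22.68
position: [0.5465, -0.0472, 0.3055]
ee_rot: [-179.9, 0.0, -1.0]
force: [-0.9, 0.3, -0.5]
width: 0.0454
gripper_force: 0.0
```

```bash
python3 - <<'E'
from h import *
st=telemetry.state(); s=vision.snapshot("wrist"); print(st["position"],st["ee_rot"])
H=dict(tall_bottle=.175,small_bottle=.157,clip_jar=.106,shaker=.098,spice_jar=.104)
for q in H:
    for d in find_in(s,q)[:3]:
        print(q,np.round(d["extent"]),round(d["confidence"],2))
# predicted cap-top centres if upright in place
P=[[.4847,.0275,.175],[.4847,-.1298,.157]]; uv=proj(s,P,st); print(uv)
g=s["img"].sum(2)//3
for (u,v) in uv:
    if 40<u<600 and 40<v<440:
        w=g[int(v)-45:int(v)+45,int(u)-45:int(u)+45]; m=(w<75).astype(np.uint8); n,l,stt,c=cv2.connectedComponentsWithStats(m)
        for k in range(1,n):
            if stt[k,4]>200: print("dark",c[k]+[int(u)-45,int(v)-45],stt[k])
a=vision.snapshot("side"); b=vision.snapshot("scene")
for n,z in (("side",a),("scene",b)):
    for q in H: print(n,q,[(np.round(d["extent"]).tolist(),round(d["confidence"],2)) for d in find_in(z,q)][:5])
    print(proj(z,[[.4847,.0275,.089],[.4847,-.1298,.08]]))
E
```

```text
[ 0.54651844 -0.04721031  0.30553061] [-1.79897770e+02  5.13761416e-03 -9.70750236e-01]
tall_bottle [240. 283.  75. 100.] 0.79
small_bottle [500.  19.  94.  31.] 0.75
small_bottle [406. 272.  75.  96.] 0.69
small_bottle [576. 401.  13.  10.] 0.65
clip_jar [321. 258.  77.  87.] 0.74
shaker [482. 259.  88.  82.] 0.79
[[218.72223399 308.62218601]
 [426.24583555 295.38189827]]
dark [229.13469542 321.87060159] [   1   19   89   71 2643]
dark [453.45482866 258.48286604] [ 60   0  23  26 321]
dark [425.09977117 306.25949657] [  20   23   70   67 2185]
dark [387.87783595 322.12390925] [  0  46  21  44 573]
side tall_bottle [([323.0, 224.0, 30.0, 69.0], 0.73), ([390.0, 164.0, 33.0, 23.0], 0.62)]
side small_bottle [([296.0, 181.0, 20.0, 32.0], 0.91), ([354.0, 200.0, 24.0, 54.0], 0.86), ([425.0, 228.0, 59.0, 41.0], 0.73), ([367.0, 200.0, 18.0, 38.0], 0.46)]
side clip_jar [([339.0, 219.0, 16.0, 38.0], 0.87)]
side shaker [([368.0, 198.0, 16.0, 37.0], 0.63)]
side spice_jar []
[[319.4697263  223.32426883]
 [350.92197624 200.35037061]]
scene tall_bottle [([317.0, 247.0, 25.0, 47.0], 0.71), ([293.0, 240.0, 28.0, 35.0], 0.69)]
scene small_bottle [([183.0, 257.0, 56.0, 25.0], 0.95), ([309.0, 188.0, 40.0, 33.0], 0.93), ([292.0, 133.0, 14.0, 27.0], 0.83), ([163.0, 209.0, 28.0, 39.0], 0.64)]
scene clip_jar [([295.0, 241.0, 23.0, 35.0], 0.97)]
scene shaker [([257.0, 210.0, 23.0, 30.0], 0.84), ([164.0, 208.0, 26.0, 40.0], 0.27)]
scene spice_jar [([332.0, 275.0, 22.0, 35.0], 0.78)]
[[312.9409358  248.98610264]
 [274.11136695 219.36768195]]
```

```bash
python3 -c "
from bench import ticket
print(ticket.job_done())"
```

```text
the job is handed in; nothing more can be done
None
```

Both bottles stand upright in their gaps in line with the row. The standing jars show no movement in the last camera check; I did not re-check the bowls, colander or pepper mill, but the arm stayed well clear of them. During righting, the clear bottle's base pressed on the near upstand with about 32 N at the wrist and the amber bottle pressed on the tray floor with up to 19 N; each was released resting on the floor under about 8–10 N. The job was handed in at about 23 s.

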